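Dispense a capsule and hold the drawer open at the mark

TASK

On the capsule dispenser, push the blue lever all the way down to its stop, with the drawer still shut, and let it swing back up, so that the capsule drops into the drawer. Then pull the self-closing drawer out by its black upright grip until its red pointer stands inside the green band, and keep it there for the nurse: the job finishes with the robot still holding the drawer at the band, not letting go. Leave the tub, the two boxes and the capsule alone.

Things in the scene. Friction and masses are not known exactly. Their poses are not given: they have to be found in the camera images.
- dispenser: capsule dispenser fixed to the worktop: grey base, white housing 106 x 100 x 58 mm, open clear chute on top to 100 mm height. Origin on the worktop under the housing's middle; x to its back, y to its left. Housing front at x -50 mm. At its right a lever bracket 104 mm high (x 15 to 45, y -62 to -70 mm); at its left front a scale rail 20 mm high (y 50 to 66, x -50 to -155 mm).
- lever (a joint): sprung lever at the dispenser's right: 0 = up (rest), 0.56 rad = down at its stop; springs back by itself. Pushing the bar down takes about 4 N at first, 10 N at the stop. It opens the shutter under the chute: near the end of the stroke the capsule falls into the drawer, if that is shut.
- lever_grip (a point): centre of the blue round bar at the lever's free end, 22 mm thick, 46 mm long along the dispenser's y. At rest 138 mm above the worktop, at x -67, y -88 mm of the dispenser; at the stop 78 mm above the worktop and 13 mm farther forward (to -x).
- lever_hinge (a point): the lever's hinge, 85 mm above the worktop, axis along the dispenser's y; the bar's centre is 110 mm from it, at rest 0.5 rad above level on the front (-x) side.
- drawer: self-closing drawer in the dispenser's front, pocket 44 x 58 mm inside (centre at own x -15 mm), under the chute when shut. Axes as the dispenser's; when shut its origin is 11 mm above the dispenser's. Slides out along the dispenser's -x by up to 75 mm; a spring pulls it shut with 3.5 N when shut, 10 N at 60 mm.
- drawer_grip (a point): point to grasp on the drawer's black upright grip: 20 mm (dispenser's x) by 14 mm (its y), from 19 to 97 mm above the worktop; this point is on its middle line 75 mm up, 68 mm in front of the housing when shut. A 10 mm thick stem joins it to the drawer 31 mm above the worktop.
- drawer_pointer (a point): tip of the drawer's red pointer, a 3 mm wide bar that travels with the drawer above the scale rail, 28 mm above the worktop.
- band: green clip on the scale rail, 10 mm long along the rail, top 22.5 mm above the worktop, set 28 to 55 mm in front of the shut drawer's pointer. Origin on the worktop under its middle, axes as the dispenser's. The pointer is inside the band when within 5 mm of its middle along x.
- capsule_center (a point): centre of the small orange capsule with a white band, 14 mm thick, 26 mm long, lying on the shutter in the chute, 59 mm above the worktop at the start; once dropped it lies in the drawer about 21 mm above the worktop.
- tub: round yellow tub with lid, 89 mm wide, 52 mm high, bystander; origin under its centre
- teal_box: upright white and teal carton, 60 x 86 x 113 mm, bystander; origin under its centre
- roll_carton: white and blue carton, 60 x 101 x 56 mm, bystander; origin under its centre
- lamp_head (a point): lowest level, in the middle, of the fixed black magnifier lamp's head, an obstacle 150 mm (world x) by 138 mm (world y) that hangs 0.40 m above the worktop to the left of the work and reaches 170 mm higher; its arm leads back to the right from it at 0.55 to 0.62 m height. Keep arm and wrist clear of it: come round its front, near the robot.

How it is judged:
By the outcome, as a careful person would: the job done as asked, in the order asked, and still so for the second after the job is handed in, while the arm keeps its last pose, push and grip.
It also fails if it takes over 45 s, if anything falls off the work surface, if the arm or the gripper's body presses on something with over 40 N, if the wrist force passes 120 N, or if a joint passes its speed limit or range.

ROBOT

A 6-joint arm with a two-finger parallel gripper is mounted at the origin on a cart in front of the work surface, level with it; the furniture and walls round the work are solid. World frame = base frame: x ahead of the robot, y to its left, z up, the work surface at z = 0. Lengths are in m, angles in rad, forces in N, time in s.
With the tool pointing down it reaches from about 0.275 to 0.725 m from the base axis. Payload 5.6 kg.
Tool frame: the origin (TCP) lies midway between the tips of the shut fingers; the grasp point (between the pads) lies 19 mm behind it (env.grasp_offset is the distance from the TCP to the grasp point, in m); z points along the fingers, y is the line along which they close (so a half turn about z gives the same grasp; the last joint's range is limited). The gripper opens to 85 mm and grips with 20 to 120 N. Pads are 22 mm wide; open, the fingers measure 114 mm over their backs; the gripper's body (76 mm by 85 mm) begins 54 mm behind the grasp point. The pads swing forward as they close: fully open they stand 13 mm farther back than shut.
Start: joints at [-0.93, 0.255, 0.108, 0, -1.424, -0.285], TCP at [0.192, -0.516, 0.231] pointing down, gripper open.
Joint ranges: [-2.95, 2.95], [-1.21, 1.97], [-1.09, 1.5], [-2.87, 1.71], [-2.94, -0.07], [-3.05, 3.05]. Speed limits (rad/s): [2.57, 2.57, 3.14, 3.14, 3.14, 3.14].

INTERFACE

Orientations are given as a unit quaternion [x, y, z, w].
In Python, from workcell import env gives the robot as it stands.
- The arm moves only by the tool drive_tool, never from a script. Its argument "commands" is a list of rows, each an object with "offset": the shift along the tool's x, y, z as a fraction of full scale, a list of three; "turn": the turn about the tool's z as a fraction of full scale; "fingers": the closure in counts, from 0 (fully open) to 255 (shut). In form: [{"offset": [tx, ty, tz], "turn": turn, "fingers": fingers}, ...]. A call has 1 to 20 rows; each row shifts and turns the commanded pose from where the row before left it, along the tool's axes as they then stand; what a row does not reach is not made up. Full scale, the value 1, is 60 mm for a shift and 45 degrees for a turn. A row lasts 1/8 s, in which the tool goes at most 62.5 mm and 10.7 degrees, less where a joint would pass 70% of its speed; a pose out of reach is approached as far as the arm can. A call with a number of a shift or a turn outside -1 to 1 is refused whole. A call with a gripper value outside its range is refused whole. The fingers move at their own pace and stop on an object; "newtons" is the grip in N (left out, the last holds). Time passes only in rows, so rows that do not move let the fingers close. It gives the time, the measured TCP pose, the force, the opening and the grip force at its end, in the units of the state.
- env.get_state(): the state, without advancing time (a new reading comes with each control period).
- env.camera(name): name is "side" or "top" or "wrist"; returns a dict with "color" (480x640x3 uint8, blue, green, red), "intrinsics" (3x3 intrinsics, pixels), "k1" (the pictures are not rectified: a ray, as slopes to the right and down, at radius r is drawn at 1 + k1 r^2 times it, then the intrinsics apply), "extrinsics" (4x4, takes a point from camera to world coordinates); the wrist camera has in their place "mount" (4x4, takes a point from camera to tool coordinates, whose origin is the TCP and whose axes are the flange's). Camera axes: x right, y down, z forward; pixel columns grow to the right and rows downward; lengths in m; the calibration is good to about 2 mm. A picture is of the moment at which its call begins: read the wrist's pose just before it. There is no depth.
- env.close_job(): hands the job in; it is judged then, once.
The state is a dict: "t": time; "joint_positions": joint angles; "joint_velocities": joint speeds; "effort": joint torques, N m; "position": TCP position; "orientation": TCP orientation; "contact_force": force on the tool from outside, world axes, zero at the start; "moment": the same for the moment, N m; "gripper_width": finger opening in m; "finger_force": force on a finger pad.
Only numpy, scipy, OpenCV 4.12 (cv2) and the standard library are available. Lean on these libraries where they do the work, as an engineer would, in place of code of your own. Each camera call takes 0.05 s, during which the arm holds its last target. There are 200 camera calls.

## Working session

There is one attempt and no reset: what is moved stays moved. The work goes in short steps, Python scripts to look and compute and a tool call to move; the robot and the scene stay as the last step left them, time stands still between calls to the robot, and variables do not carry over. Pictures are saved under pics/ and viewed, at most 10 in all, crops included, and the job is handed in when it is done.

Besides the shell and the picture viewer there is one more tool, called after "Request:" as name(argument=value, ...), one argument or row to a line, values as JSON. drive_tool: Moves the arm, as the interface text tells. Shift numbers are shares of 60 mm and turn numbers shares of 45 degrees, none past 1 either way. Its arguments: {"type":"object","properties":{"commands":{"type":"array","items":{"type":"object","properties":{"offset":{"type":"array","items":{"type":"number","minimum":-1,"maximum":1}},"turn":{"type":"number","minimum":-1,"maximum":1},"fingers":{"type":"number"}}}},"newtons":{"type":"number"}},"required":["commands"]}

```bash
ls; mkdir -p pics; cat > h.py <<'E'
import numpy as np, cv2
from workcell import env
def ray(c,u,v,ext=None):
    K=np.array(c["intrinsics"]);E=np.array(c["extrinsics"] if ext is None else ext)
    k=float(c["k1"]); d=np.array([(u-K[0,2])/K[0,0],(v-K[1,2])/K[1,1]])
    s=d.copy()
    for _ in range(20): s=d/(1+k*(s@s))
    return E[:3,3],E[:3,:3]@np.array([s[0],s[1],1])
def plane(c,u,v,z,ext=None):
    o,d=ray(c,u,v,ext); return o+d*(z-o[2])/d[2]
def cross(r1,r2):
    (o1,d1),(o2,d2)=r1,r2
    t=np.linalg.lstsq(np.stack([d1,-d2],1),o2-o1,rcond=None)[0]
    a,b=o1+t[0]*d1,o2+t[1]*d2
    return (a+b)/2,np.linalg.norm(a-b)
E
python3 - <<'E'
from h import *
np.set_printoptions(precision=4,suppress=True)
s=env.get_state();print({k:np.round(v,3) for k,v in s.items()})
for n in("side","top"):
    c=env.camera(n);cv2.imwrite(f"pics/{n}0.png",c["color"]);print(c["extrinsics"],c["k1"],c["intrinsics"])
print(env.camera("wrist")["mount"], env.grasp_offset)
E
```

```text
pics
{'t': np.float64(0.0), 'joint_positions': array([-0.93 ,  0.256,  0.107, -0.   , -1.424, -0.285]), 'joint_velocities': array([-0.002, -0.   ,  0.002, -0.001,  0.001, -0.   ]), 'effort': array([ -0.001, -38.664,  23.794,   5.365,  -0.006,  -0.   ]), 'position': array([ 0.191, -0.515,  0.23 ]), 'orientation': array([-0.177,  0.984,  0.001, -0.   ]), 'contact_force': array([-0.549,  0.558,  0.274]), 'moment': array([-0.024,  0.036, -0.02 ]), 'finger_force': np.float64(0.0), 'gripper_width': np.float64(0.085)}
[[-0.8501 -0.3573  0.3869  0.1841]
 [-0.5267  0.5768 -0.6244  0.7899]
 [-0.     -0.7346 -0.6785  0.9135]
 [ 0.      0.      0.      1.    ]] -0.03717130901930268 [[475.9828   0.     314.466 ]
 [  0.     475.9828 240.89  ]
 [  0.       0.       1.    ]]
[[ 0.0165 -0.9986  0.0496  0.514 ]
 [-0.9998 -0.016   0.0096  0.1288]
 [-0.0088 -0.0498 -0.9987  1.3802]
 [ 0.      0.      0.      1.    ]] -0.197005947859626 [[609.2904   0.     311.0494]
 [  0.     609.2904 241.8172]
 [  0.       0.       1.    ]]
[[-0.0007 -0.9495 -0.3136  0.0806]
 [ 1.     -0.0009  0.0006 -0.0007]
 [-0.0008 -0.3136  0.9495 -0.1429]
 [ 0.      0.      0.      1.    ]] 0.0187
```

View pics/top0.png

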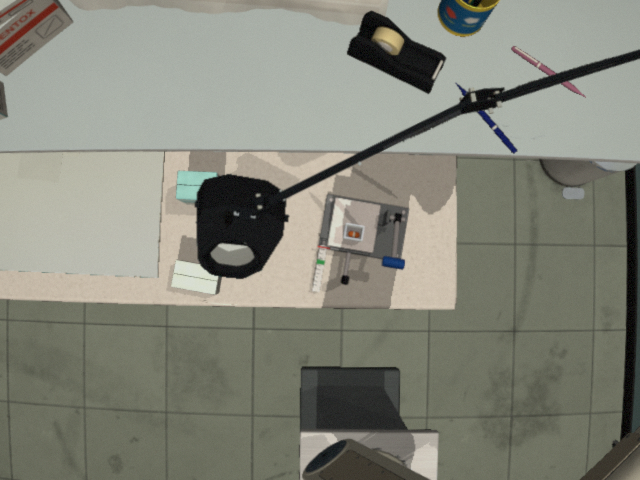

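View pics/side0.png

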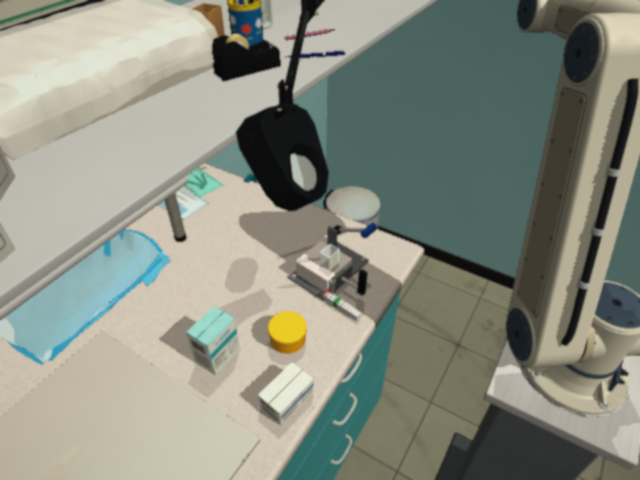

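The top view shows the dispenser around (365,228), the blue bar at (393,263), the black grip's top at (345,280), and the red pointer and green band near (322,247) and (320,261). The lamp is left of it at (240,225). In the side view the blue bar is at (369,230), the black grip at (362,282) and the band at (336,300).

```bash
cat > m.py <<'E'
from h import *
np.set_printoptions(precision=4,suppress=True)
def blobs(c,win,kind):
    x0,y0,x1,y1=win; im=c["color"][y0:y1,x0:x1]; hsv=cv2.cvtColor(im,cv2.COLOR_BGR2HSV)
    R=dict(blue=((105,130,50),(125,255,255)),green=((45,100,60),(85,255,255)),red=((0,120,100),(6,255,255)),black=((0,0,0),(180,255,45)))[kind]
    m=cv2.inRange(hsv,*R)
    n,l,st,ce=cv2.connectedComponentsWithStats(m)
    out=[(st[i,4],ce[i]+[x0,y0],st[i,:4]+[x0,y0,0,0]) for i in range(1,n) if st[i,4]>3]
    return sorted(out,key=lambda t:-t[0])[:4]
E
python3 - <<'E'
from m import *
t=env.camera("top");s=env.camera("side")
for k,z in(("blue",.143),("green",.0225),("red",.028),("black",.097)):
    for b in blobs(t,(308,235,412,295),k): print("top",k,b,plane(t,*b[1],z))
    for b in blobs(s,(285,215,385,325),k): print("side",k,b,plane(s,*b[1],z))
# blue bar axis
x=cv2.resize(t["color"][180:305,300:420],None,fx=5,fy=4.8,interpolation=cv2.INTER_CUBIC);cv2.imwrite("pics/topc.png",x)
E
```

```text
top blue (np.int32(189), array([392.8995, 262.1799]), array([383, 257,  21,  12])) [ 0.5366 -0.0266  0.143 ]
side blue (np.int32(98), array([368.4694, 229.7551]), array([362, 224,  14,  13])) [ 0.5322 -0.023   0.143 ]
top green (np.int32(23), array([319.8696, 261.6957]), array([317, 260,   7,   4])) [0.5374 0.1214 0.0225]
side green (np.int32(23), array([336.087 , 300.8261]), array([334, 298,   6,   8])) [0.5345 0.1246 0.0225]
top red (np.int32(8), array([326.125, 247.375]), array([323, 247,   7,   2])) [0.5693 0.1081 0.028 ]
side red (np.int32(13), array([327.3846, 290.1538]), array([324, 288,   7,   6])) [0.5676 0.1104 0.028 ]
top black (np.int32(50), array([344.6 , 279.46]), array([341, 276,   8,   8])) [0.4996 0.0692 0.097 ]
side black (np.int32(163), array([361.7853, 281.7607]), array([358, 270,   9,  24])) [0.4832 0.0993 0.097 ]
side black (np.int32(35), array([347.6   , 272.8571]), array([344, 269,   7,   8])) [0.5248 0.0917 0.097 ]
side black (np.int32(25), array([337.16, 229.32]), array([335, 226,   5,   8])) [ 0.6229 -0.0302  0.097 ]
side black (np.int32(22), array([338.2273, 282.1818]), array([336, 279,   6,   8])) [0.5289 0.1291 0.097 ]
```

View pics/topc.png

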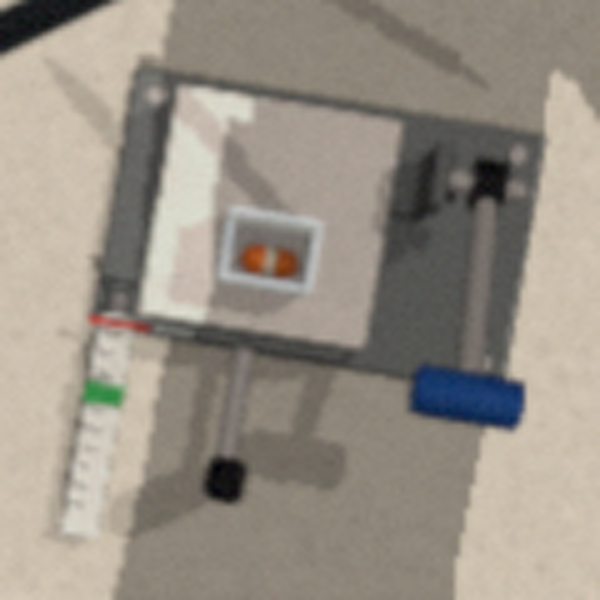

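Top crop: the bar, rail and base show a yaw of about -9°. The pointer is at the shut position, the band about 32 mm in front of it, and the capsule in the chute. Next I turn the tool to match and go above the bar with the fingers shut.

Request:
drive_tool(
  commands=[
    {"offset":[0,0,0],"turn":0.2,"fingers":255},
    {"offset":[0,0,0],"turn":0.2,"fingers":255},
    {"offset":[0,0,0],"turn":0.2,"fingers":255},
    {"offset":[0,0,0],"turn":0.053,"fingers":255},
    {"offset":[-0.3,0.6,0.03],"turn":0,"fingers":255},
    {"offset":[-0.3,0.6,0.03],"turn":0,"fingers":255},
    {"offset":[-0.3,0.6,0.03],"turn":0,"fingers":255},
    {"offset":[-0.3,0.6,0.03],"turn":0,"fingers":255},
    {"offset":[-0.3,0.6,0.03],"turn":0,"fingers":255},
    {"offset":[-0.3,0.6,0.03],"turn":0,"fingers":255},
    {"offset":[-0.3,0.6,0.03],"turn":0,"fingers":255},
    {"offset":[-0.3,0.6,0.03],"turn":0,"fingers":255},
    {"offset":[-0.3,0.6,0.03],"turn":0,"fingers":255},
    {"offset":[-0.3,0.6,0.03],"turn":0,"fingers":255},
    {"offset":[-0.3,0.6,0.03],"turn":0,"fingers":255},
    {"offset":[-0.3,0.6,0.03],"turn":0,"fingers":255},
    {"offset":[-0.3,0.6,0.03],"turn":0,"fingers":255},
    {"offset":[-0.3,0.6,0.03],"turn":0,"fingers":255},
    {"offset":[-0.19,0.56,0.03],"turn":0,"fingers":255},
    {"offset":[0,0,0],"turn":0,"fingers":255},
  ],
)

```text
t: 2.75
position: [0.5364, -0.024, 0.2034]
orientation: [0.077, 0.997, -0.0, -0.001]
contact_force: [0.3, -0.3, -0.1]
gripper_width: -0.0001
finger_force: 0.0
```

```bash
cat > w.py <<'E'
from m import *
from scipy.spatial.transform import Rotation as Ro
def wrist():
    s=env.get_state();T=np.eye(4);T[:3,:3]=Ro.from_quat(s["orientation"]).as_matrix();T[:3,3]=s["position"]
    w=env.camera("wrist"); return s,w,T@np.array(w["mount"])
E
python3 - <<'E'
from w import *
s,w,E=wrist();print(s["position"],s["orientation"],s["t"],s["contact_force"],s["gripper_width"])
R=Ro.from_quat(s["orientation"]).as_matrix();print(R)
cv2.imwrite("pics/w1.png",w["color"])
for k,z in(("blue",.143),("green",.0225),("red",.028),("black",.097)):
    for b in blobs(w,(0,0,640,480),k): print(k,b,plane(w,*b[1],z,E))
E
```

```text
[ 0.5364 -0.024   0.2034] [ 0.0772  0.997  -0.     -0.0006] 2.75 [ 0.3047 -0.3098 -0.0632] -9.165945005010715e-05
[[-0.9881  0.1539 -0.0013]
 [ 0.1539  0.9881  0.0001]
 [ 0.0013 -0.0001 -1.    ]]
blue (np.int32(2718), array([308.7918, 255.4746]), array([270, 238,  78,  36])) [ 0.5341 -0.0291  0.143 ]
blue (np.int32(37), array([ 38.5946, 322.2162]), array([ 28, 321,  21,   4])) [ 0.5516 -0.2006  0.143 ]
blue (np.int32(35), array([ 85.9143, 352.6857]), array([ 80, 345,  11,  18])) [ 0.5774 -0.1798  0.143 ]
green (np.int32(204), array([478.201 , 184.5245]), array([468, 180,  22,  11])) [0.5369 0.1183 0.0225]
red (np.int32(20), array([485.5, 223.5]), array([481, 223,  10,   2])) [0.5718 0.1218 0.028 ]
black (np.int32(57458), array([312.0815, 418.8808]), array([  4, 288, 626, 192])) [ 0.6967 -0.0538  0.097 ]
black (np.int32(2039), array([ 19.2334, 260.2859]), array([  0, 192,  47, 121])) [ 0.523  -0.2374  0.097 ]
black (np.int32(1258), array([429.9444, 155.69  ]), array([407, 139,  46,  36])) [0.4944 0.0574 0.097 ]
black (np.int32(795), array([278.722 ,   5.7899]), array([238,   0, 102,  17])) [ 0.3946 -0.025   0.097 ]
```

View pics/w1.png

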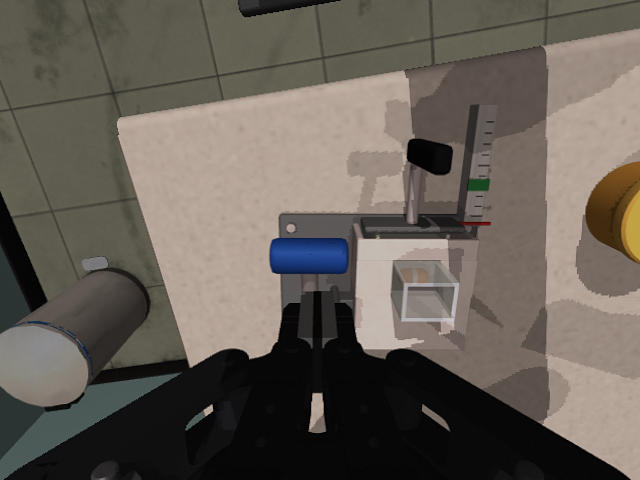

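The wrist view shows the blue bar at (309,255), just ahead of the fingertips, and the tool squared with the dispenser. Ray casting gives (0.535,-0.028). I push down along the arc.

Request:
drive_tool(
  commands=[
    {"offset":[0,-0.06,0.4],"turn":0,"fingers":255},
    {"offset":[0,0,0.4],"turn":0,"fingers":255},
    {"offset":[0,0,0.1],"turn":0,"fingers":255},
    {"offset":[0.06,0,0.125],"turn":0,"fingers":255},
    {"offset":[0.05,0,0.125],"turn":0,"fingers":255},
    {"offset":[0.04,0,0.125],"turn":0,"fingers":255},
    {"offset":[0.03,0,0.125],"turn":0,"fingers":255},
    {"offset":[0.02,0,0.125],"turn":0,"fingers":255},
    {"offset":[0.015,0,0.125],"turn":0,"fingers":255},
    {"offset":[0,0,0.125],"turn":0,"fingers":255},
    {"offset":[0,0,0],"turn":0,"fingers":255},
  ],
)

```text
t: 4.18
position: [0.5224, -0.0279, 0.0994]
orientation: [0.078, 0.997, -0.0, 0.0]
contact_force: [-4.9, 0.3, 9.0]
gripper_width: -0.0001
finger_force: 4.2
```

Request:
drive_tool(
  commands=[
    {"offset":[0,0,0.1],"turn":0,"fingers":255},
    {"offset":[0,0,0.08],"turn":0,"fingers":255},
    {"offset":[0,0,0.05],"turn":0,"fingers":255},
    {"offset":[0,0,0],"turn":0,"fingers":255},
  ],
)

```text
t: 4.68
position: [0.5225, -0.0279, 0.0885]
orientation: [0.078, 0.997, -0.0, 0.001]
contact_force: [-12.6, 3.2, 25.0]
gripper_width: 0.0
finger_force: 12.5
```

The force has jumped to 25 N at z 0.0885, so the lever is at its stop. I release along the arc and rise clear.

Request:
drive_tool(
  commands=[
    {"offset":[0,0,0],"turn":0,"fingers":255},
    {"offset":[0,0,0],"turn":0,"fingers":255},
    {"offset":[0,0,-0.15],"turn":0,"fingers":255},
    {"offset":[0,0,-0.15],"turn":0,"fingers":255},
    {"offset":[-0.02,0,-0.2],"turn":0,"fingers":255},
    {"offset":[-0.03,0,-0.2],"turn":0,"fingers":255},
    {"offset":[-0.05,0,-0.2],"turn":0,"fingers":255},
    {"offset":[-0.07,0,-0.2],"turn":0,"fingers":255},
    {"offset":[0,0,-0.3],"turn":0,"fingers":255},
    {"offset":[0,0,-0.4],"turn":0,"fingers":255},
    {"offset":[0,0,-0.3],"turn":0,"fingers":255},
    {"offset":[0,0,0],"turn":0,"fingers":255},
  ],
)

```text
t: 6.18
position: [0.5325, -0.0287, 0.2104]
orientation: [0.079, 0.997, 0.0, -0.0]
contact_force: [-0.5, 0.7, -0.3]
gripper_width: 0.0
finger_force: 0.0
```

```bash
python3 - <<'E'
from w import *
s,w,E=wrist();print(s["position"],s["orientation"],s["t"],s["contact_force"])
t=env.camera("top")
x=cv2.resize(t["color"][180:305,300:420],None,fx=3.2,fy=3.84,interpolation=cv2.INTER_CUBIC)
cv2.imwrite("pics/c2.png",np.hstack([w["color"][100:370,240:520],cv2.resize(x,(300,270))]))
for k,z in(("blue",.143),("green",.0225),("red",.028),("black",.097)):
    for b in blobs(w,(240,100,600,300),k): print(k,b,plane(w,*b[1],z,E))
E
```

```text
[ 0.5325 -0.0287  0.2104] [ 0.0785  0.9969  0.0003 -0.0001] 6.175 [-0.5062  0.7402 -0.2589]
blue (np.int32(2492), array([318.1156, 255.5261]), array([281, 239,  75,  34])) [ 0.5338 -0.0288  0.143 ]
green (np.int32(186), array([480.5645, 185.8441]), array([471, 181,  21,  11])) [0.5369 0.1186 0.0225]
red (np.int32(28), array([487.1786, 224.    ]), array([483, 223,  10,   3])) [0.5718 0.1215 0.028 ]
black (np.int32(1227), array([433.7848, 158.0954]), array([411, 141,  46,  36])) [0.4939 0.0572 0.097 ]
black (np.int32(532), array([443.812 , 220.4549]), array([418, 207,  50,  21])) [0.5391 0.0617 0.097 ]
black (np.int32(108), array([432.1574, 232.6574]), array([384, 231,  84,   3])) [0.547  0.0529 0.097 ]
black (np.int32(81), array([317., 295.]), array([313, 291,   9,   9])) [ 0.5834 -0.0373  0.097 ]
```

View pics/c2.png

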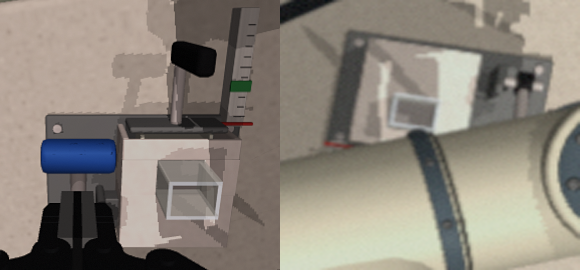

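The capsule has gone from the chute, the lever is back up (blue bar at the same place as before) and the pointer still reads shut. Next I go above the grip with the fingers partly open.

Request:
drive_tool(
  commands=[
    {"offset":[0.2,0.37,0],"turn":0,"fingers":120},
    {"offset":[0.2,0.37,0],"turn":0,"fingers":120},
    {"offset":[0.2,0.37,0],"turn":0,"fingers":120},
    {"offset":[0.21,0.38,0],"turn":0,"fingers":120},
    {"offset":[0,0,0.4],"turn":0,"fingers":120},
    {"offset":[0,0,0.4],"turn":0,"fingers":120},
    {"offset":[0,0,0],"turn":0,"fingers":120},
  ],
)

```text
t: 7.15
position: [0.4964, 0.0664, 0.1592]
orientation: [0.079, 0.997, -0.001, -0.003]
contact_force: [-1.2, -0.2, 0.4]
gripper_width: 0.0449
finger_force: 0.0
```

```bash
python3 - <<'E'
from w import *
s,w,E=wrist();print(s["position"],s["orientation"],s["t"],s["contact_force"],s["gripper_width"])
cv2.imwrite("pics/w3.png",w["color"])
for k,z in(("green",.0225),("red",.028),("black",.097)):
    for b in blobs(w,(100,50,640,290),k): print(k,b,plane(w,*b[1],z,E))
E
```

```text
[0.4964 0.0664 0.1592] [ 0.0785  0.9969 -0.0013 -0.0032] 7.15 [-1.2215 -0.2292  0.4375] 0.044893241024017726
green (np.int32(233), array([389.9528, 261.8369]), array([379, 256,  23,  12])) [0.5379 0.1188 0.0225]
black (np.int32(1216), array([317.9762, 245.9885]), array([307, 215,  23,  60])) [0.4895 0.0674 0.097 ]
black (np.int32(168), array([352.3571, 287.8214]), array([325, 283,  53,   7])) [0.5194 0.0838 0.097 ]
black (np.int32(11), array([307.    , 136.4545]), array([302, 136,  11,   2])) [0.4272 0.0713 0.097 ]
black (np.int32(6), array([407.5, 120. ]), array([405, 120,   6,   1])) [0.4273 0.125  0.097 ]
```

View pics/w3.png

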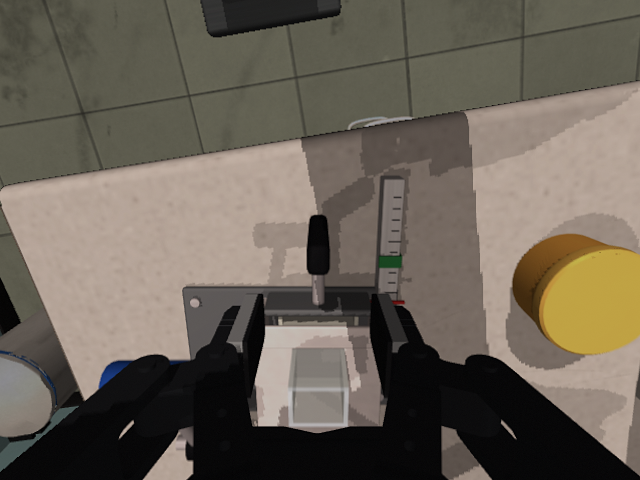

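The grip stands centred between the fingers at column 318, its top's rear edge at row 275. That puts its centre near (0.500,0.066), so I move 3 mm further in, descend and close.

Request:
drive_tool(
  commands=[
    {"offset":[-0.05,0,0.3],"turn":0,"fingers":120},
    {"offset":[0,0,0.3],"turn":0,"fingers":120},
    {"offset":[0,0,0.3],"turn":0,"fingers":120},
    {"offset":[0,0,0.3],"turn":0,"fingers":120},
    {"offset":[0,0,0.3],"turn":0,"fingers":120},
    {"offset":[0,0,0.23],"turn":0,"fingers":120},
    {"offset":[0,0,0],"turn":0,"fingers":120},
    {"offset":[0,0,0],"turn":0,"fingers":255},
    {"offset":[0,0,0],"turn":0,"fingers":255},
    {"offset":[0,0,0],"turn":0,"fingers":255},
    {"offset":[0,0,0],"turn":0,"fingers":255},
    {"offset":[0,0,0],"turn":0,"fingers":255},
    {"offset":[0,0,0],"turn":0,"fingers":255},
  ],
  newtons=60,
)

```text
t: 8.82
position: [0.502, 0.066, 0.0591]
orientation: [0.078, 0.997, -0.0, 0.001]
contact_force: [-0.6, -5.2, 6.4]
gripper_width: 0.0133
finger_force: 59.7
```

```bash
python3 - <<'E'
from w import *
s,w,E=wrist();print(s["position"],s["contact_force"],s["gripper_width"])
c=env.camera("side")
for k,z in(("green",.0225),("red",.028)):
    for b in blobs(w,(300,50,640,350),k)[:2]: print(k,b,plane(w,*b[1],z,E))
    for b in blobs(c,(285,215,385,325),k)[:2]: print("side",k,b,plane(c,*b[1],z))
E
```

```text
[0.502  0.066  0.0591] [-0.6241 -5.2081  6.3975] 0.013317025425194322
green (np.int32(517), array([422.7834, 318.4913]), array([406, 311,  34,  16])) [0.5371 0.1185 0.0225]
side green (np.int32(22), array([335.7273, 301.2273]), array([334, 298,   5,   8])) [0.5346 0.1262 0.0225]
```

The grip is held (width 13.3 mm, 60 N). The pointer-to-band distance is about 34 mm along the slide, so I pull that much.

Request:
drive_tool(
  commands=[
    {"offset":[0.1,0,0],"turn":0,"fingers":255},
    {"offset":[0.1,0,0],"turn":0,"fingers":255},
    {"offset":[0.1,0,0],"turn":0,"fingers":255},
    {"offset":[0.1,0,0],"turn":0,"fingers":255},
    {"offset":[0.1,0,0],"turn":0,"fingers":255},
    {"offset":[0.07,0,0],"turn":0,"fingers":255},
    {"offset":[0,0,0],"turn":0,"fingers":255},
    {"offset":[0,0,0],"turn":0,"fingers":255},
  ],
)

```text
t: 9.93
position: [0.4696, 0.0712, 0.0591]
orientation: [0.078, 0.997, -0.0, 0.002]
contact_force: [5.5, -7.8, 0.5]
gripper_width: 0.0134
finger_force: 58.9
```

```bash
python3 - <<'E'
from w import *
s,w,E=wrist();print(s["position"],s["contact_force"],s["gripper_width"])
t=env.camera("top");c=env.camera("side")
for k,z in(("green",.0225),("red",.028)):
    for n,q,win,e in(("w",w,(380,150,560,420),E),("top",t,(308,235,345,295),None),("side",c,(285,215,385,325),None)):
        for b in blobs(q,win,k)[:2]: print(n,k,b[:2],plane(q,*b[1],z,e))
a=cv2.resize(w["color"][170:410,330:570],(400,400));b=cv2.resize(c["color"][250:330,300:380],(400,400),interpolation=cv2.INTER_CUBIC)
cv2.imwrite("pics/c4.png",np.hstack([a,b]))
E
```

```text
[0.4696 0.0712 0.0591] [ 5.5044 -7.8373  0.479 ] 0.013436189629720405
side green (np.int32(12), array([335.8333, 302.    ])) [0.5332 0.1282 0.0225]
```

View pics/c4.png

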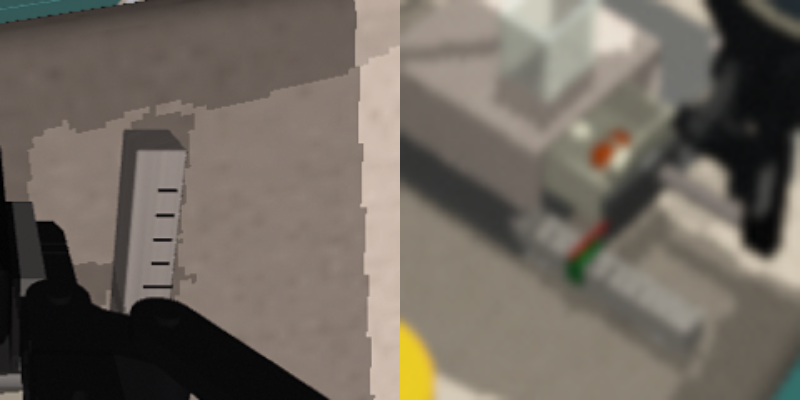

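The side crop shows the capsule in the drawer at about (610,150) and the red pointer (590,238) over the green band (585,255). The top and wrist views are blocked here. I'll measure from the side view.

```bash
python3 - <<'E'
from w import *
c=env.camera("side")
im=np.mean([env.camera("side")["color"].astype(float) for _ in range(3)],0).astype(np.uint8)
ux=np.array([.988,-.156])
hsv=cv2.cvtColor(im,cv2.COLOR_BGR2HSV)
for n,lo,hi,z in(("red",(0,70,50),(12,255,255),.028),("red2",(165,70,50),(180,255,255),.028),("green",(40,70,40),(90,255,255),.0225)):
    m=cv2.inRange(hsv,lo,hi)
    for v in range(288,312):
        for u in range(325,348):
            if m[v,u]:
                p=plane(c,u,v,z)[:2]; print(n,u,v,hsv[v,u],np.round(p,4),"s=%.4f"%(p@ux), "y=%.4f"%(p@[.156,.988]))
E
```

```text
red 339 294 [  9  76 104] [0.5371 0.1062] s=0.5141 y=0.1887
red 340 294 [  5 101  88] [0.535  0.1049] s=0.5122 y=0.1871
red 341 294 [ 4 98 65] [0.5329 0.1036] s=0.5104 y=0.1855
red 338 295 [  8  81 110] [0.5376 0.1102] s=0.5139 y=0.1928
red 339 295 [  5 117 107] [0.5355 0.109 ] s=0.5121 y=0.1912
red 340 295 [  3 139  90] [0.5334 0.1077] s=0.5102 y=0.1896
red 341 295 [  2 114  65] [0.5314 0.1064] s=0.5084 y=0.1880
red 337 296 [  7  83 114] [0.5381 0.1143] s=0.5138 y=0.1969
red 338 296 [  5 115 111] [0.536 0.113] s=0.5119 y=0.1953
red 339 296 [  5 140 100] [0.5339 0.1117] s=0.5101 y=0.1937
red 340 296 [  4 134  78] [0.5319 0.1105] s=0.5082 y=0.1921
red 341 296 [ 5 82 59] [0.5298 0.1092] s=0.5064 y=0.1905
red 336 297 [  7  78 125] [0.5386 0.1184] s=0.5136 y=0.2010
red 337 297 [  6 118 115] [0.5365 0.1171] s=0.5118 y=0.1994
red 338 297 [  8 142  99] [0.5344 0.1158] s=0.5099 y=0.1978
red 339 297 [ 12 131  78] [0.5324 0.1145] s=0.5081 y=0.1962
red 336 298 [  6 111 120] [0.537  0.1211] s=0.5116 y=0.2034
red 337 298 [  9 147  99] [0.5349 0.1198] s=0.5098 y=0.2018
red 335 299 [  7 105 122] [0
[... 910 characters left out ...]
4] [0.5308 0.1267] s=0.5047 y=0.2079
green 333 303 [57 72 71] [0.5375 0.1345] s=0.5100 y=0.2167
green 334 303 [ 61 134  63] [0.5354 0.1332] s=0.5082 y=0.2151
green 335 303 [ 64 154  68] [0.5334 0.1319] s=0.5064 y=0.2136
green 336 303 [60 90 82] [0.5313 0.1307] s=0.5045 y=0.2120
green 333 304 [59 70 73] [0.5359 0.1372] s=0.5081 y=0.2191
green 334 304 [ 63 142  63] [0.5338 0.1359] s=0.5062 y=0.2176
green 335 304 [ 64 143  64] [0.5318 0.1346] s=0.5044 y=0.2160
green 336 304 [57 72 78] [0.5297 0.1334] s=0.5026 y=0.2144
green 334 305 [61 99 67] [0.5323 0.1386] s=0.5043 y=0.2200
green 335 305 [ 62 118  65] [0.5302 0.1373] s=0.5025 y=0.2184
green 335 306 [57 70 73] [0.5287 0.14  ] s=0.5005 y=0.2208
```

The pointer is about 1.5–2 mm short of the band's middle, which agrees with the TCP travel of 32.8 of 34 mm. I nudge 1.8 mm and let it settle.

Request:
drive_tool(
  commands=[
    {"offset":[0.03,0,0],"turn":0,"fingers":255},
    {"offset":[0,0,0],"turn":0,"fingers":255},
    {"offset":[0,0,0],"turn":0,"fingers":255},
    {"offset":[0,0,0],"turn":0,"fingers":255},
    {"offset":[0,0,0],"turn":0,"fingers":255},
  ],
)

```text
t: 10.9
position: [0.468, 0.0714, 0.0591]
orientation: [0.078, 0.997, -0.0, 0.002]
contact_force: [6.3, -8.1, 0.3]
gripper_width: 0.0134
finger_force: 59.0
```

```bash
python3 - <<'E'
from w import *
s=env.get_state();print(s["position"],s["contact_force"],s["gripper_width"],s["t"])
c=env.camera("side");ux=np.array([.988,-.156]);hsv=cv2.cvtColor(c["color"],cv2.COLOR_BGR2HSV)
for n,lo,hi,z in(("red",(0,95,50),(12,255,255),.028),("green",(40,95,40),(90,255,255),.0225)):
    v,u=np.nonzero(cv2.inRange(hsv,lo,hi)[288:312,325:348]); p=np.array([plane(c,a+325,b+288,z)[:2] for a,b in zip(u,v)])@ux
    print(n,len(p),p.mean(),p.min(),p.max())
b=cv2.resize(c["color"][250:330,300:380],(480,480),interpolation=cv2.INTER_CUBIC);cv2.imwrite("pics/c5.png",b)
E
```

```text
[0.468  0.0714 0.0591] [ 6.2669 -8.1364  0.3462] 0.013424310988516572 10.9
red 15 0.5088877423465492 0.5062576562405137 0.5117916072588142
green 11 0.5063997218173449 0.5024518675787485 0.5101805316897756
```

View pics/c5.png

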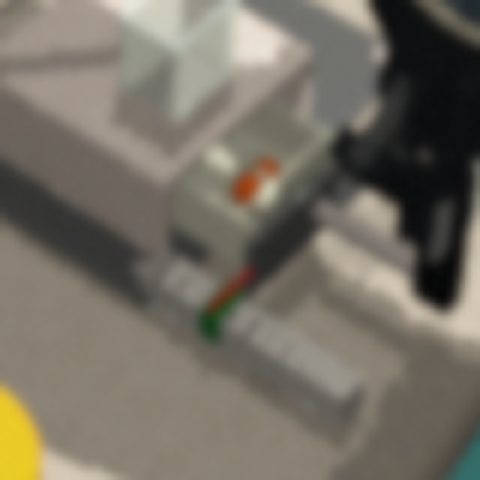

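The pointer at (230,290) now lies over the middle of the band, with green on its front side and end. It measures 0.509 along the slide, the same as the band's middle. The capsule is in the drawer, the lever is up and the grip is firm, so I hand in.

```bash
python3 -c "
from workcell import env
print(env.close_job())"
```

```text
the job is handed in; nothing more can be done
None
```

I pushed the lever to its stop with the drawer shut and let it swing back up, the capsule dropped into the drawer, and I handed the job in at about 11 s with the gripper still holding the drawer, its pointer measured at the middle of the green band.

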